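Weigh a parcel: complete the row of weights and hold the balance released

TASK

Weigh the parcel: with the balance's release lever still up at rest, stand the 200 g and 100 g weights on the weight plate beside the 500 g one, so that the three make a neat straight row along the middle of the plate, largest to smallest, with less than a finger's width (20 mm) between neighbours. Then press the lever's red pad down past its first two notches to the third, all the way down, so that the balance is free, and hold it there against its spring with the pointer at rest in the middle: finish while still holding it down, do not let go. Leave the parcel, stamper, tape dispenser and wax tin where they are.

Things in the scene. Friction and masses are not known exactly. Their poses are not given: they have to be found in the camera images.
- scale: counter balance, dark green cast-iron case 150 (x) x 440 (y) x 100 mm high, fixed. Origin: centre of its underside. Its -x (lever side) looks to the robot, its +y to the round brass goods pan (252 mm wide, rim 142 mm high, centre 168 mm to +y). Weight plate on the -y side; between them a dial head 116 mm wide (y), x -12 to +40 mm, 273 mm high. Pan and plate are locked level until the lever is pressed
- plate_mid (a point): middle of the dark steel weight plate's flat top, 160 mm to -y of the scale's origin, 130 mm above the counter; axes parallel to the scale's. Plate 116 mm (x) x 190 mm (y), a brass lip 4 mm wide and 4 mm high round its edge. The row runs along the y axis through this point. With the balance freed the plate can float 7 mm up or down
- w500: 500 g polished steel cylinder weight, 42 mm diameter, 52 mm high in all with a small knob on top; already stands on the weight plate, on the row line near the plate's +y end, about 52 mm to +y of plate_mid. Origin: centre of its underside
- w200: 200 g polished steel cylinder weight, on the counter at the start: 28 mm diameter body 35 mm high, with a knob 18 mm in diameter on top, 45 mm high in all. Origin: centre of its underside
- w100: 100 g polished steel cylinder weight, on the counter at the start: 22 mm diameter body 29 mm high, with a knob 14 mm in diameter on top, 37 mm high in all. Origin: centre of its underside
- lever_angle (a joint): angle of the release lever, rad: 0 = up at rest, grows as the pad goes down; notches (clicks) at 0.2, 0.4, 0.6, stop at 0.65. It springs back to 0 from every notch when let go. About 6 N on the pad starts it, up to 10 N passes the last click, 5 to 8 N holds it in the third notch
- release_lever: spring-return release lever: steel bar 12 mm wide that comes out of a slot in the middle of the case's front and points to the robot, with the red pad on its end; it turns about its own y axis. Origin: on its pivot axis
- lever_pad (a point): centre of the black rubber top of the lever's red pad, the place to press; the pad is 36 mm long (along the lever) by 46 mm wide, its face leaning 0.25 rad up at the robot's end when at rest, 0.35 rad down in the third notch
- lever_pivot (a point): axis of the release lever, in the case, 38 mm to -x of the scale's origin, 85 mm above the counter; axes parallel to the scale's. The pad's top centre circles about it: at rest 97 mm to -x and 33 mm above the axis, in the third notch 98 mm to -x and 28 mm below it
- pointer (a joint): angle of the dial pointer, rad: 0 = straight up, in balance; it follows the weight plate (0.05 rad per mm, positive when the plate is up). Within 0.04 of 0 while locked
- parcel: brown cardboard parcel, 100 x 150 x 80 mm, 800 g, lying on the goods pan, origin at the centre of its underside; not to be touched
- stamper: red enamel date stamper with a black knob handle, base 46 x 66 mm, 114 mm high, standing on the counter; origin: centre of its underside; not to be disturbed
- tape_dispenser: grey plastic tape dispenser, 150 x 62 mm, 88 mm high, with a roll of tan tape; origin: centre of its underside; not to be disturbed
- wax_tin: squat round tin of sealing-wax sticks with a brass lid, 72 mm diameter, 48 mm high; origin: centre of its underside; not to be disturbed
Not all that is in view belongs to the job. What is shaped like the w200 but orange is not meant.

How it is judged (in metres and radians):
On the way, in this order (a step that is already met when the one before it is completed fails the run):
1. the three weights stand in their row on the weight plate, let go, with the release lever still up at rest (x of w500 in the frame of plate_mid between -0.013 and 0.013 m and z of w500 in the frame of plate_mid between -0.003 and 0.003 m and angle between each of w500, w200, w100's own z axis and vertical below 0.1 rad and contact force between the fingers and w500 below 0.1 N and x of w200 in the frame of plate_mid between -0.013 and 0.013 m and z of w200 in the frame of plate_mid between -0.003 and 0.003 m and contact force between the fingers and w200 below 0.1 N and x of w100 in the frame of plate_mid between -0.013 and 0.013 m and z of w100 in the frame of plate_mid between -0.003 and 0.003 m and contact force between the fingers and w100 below 0.1 N and horizontal distance between w500 and w200 below 0.06 m and horizontal distance between w200 and w100 below 0.05 m and horizontal distance between w500 and w100 above 0.06 m and y of w500 in the frame of plate_mid above 0.02 m and y of w200 in the frame of plate_mid between -0.045 and 0.03 m and y of w100 in the frame of plate_mid below 0 m and value of joint lever_angle below 0.08 rad), for 0.2 s.
2. the release lever is held in its third notch (value of joint lever_angle above 0.54 rad and contact force between any of the fingers, the arm and release_lever above 4 N), for 0.3 s.
At the end, for the whole second after the job is handed in: Lever joint above 0.54 rad, the robot pushing its pad with over 4 N; pointer still, within 0.12 rad of 0; weights upright on the plate, let go, within 13 mm of its middle line, in order 500, 200, 100 g from the +y end, under about 25 mm gaps; parcel level, within 30 mm of its start (all of step 2 and value of joint pointer between -0.12 and 0.12 rad and velocity of joint pointer between -0.1 and 0.1 rad/s and x of w500 in the frame of plate_mid between -0.013 and 0.013 m and z of w500 in the frame of plate_mid between -0.003 and 0.003 m and angle between each of w500, w200, w100, parcel's own z axis and vertical below 0.1 rad and contact force between the fingers and w500 below 0.1 N and x of w200 in the frame of plate_mid between -0.013 and 0.013 m and z of w200 in the frame of plate_mid between -0.003 and 0.003 m and contact force between the fingers and w200 below 0.1 N and x of w100 in the frame of plate_mid between -0.013 and 0.013 m and z of w100 in the frame of plate_mid between -0.003 and 0.003 m and contact force between the fingers and w100 below 0.1 N and horizontal distance between w500 and w200 below 0.06 m and horizontal distance between w200 and w100 below 0.05 m and horizontal distance between w500 and w100 above 0.06 m and y of w500 in the frame of plate_mid above 0.02 m and y of w200 in the frame of plate_mid between -0.045 and 0.03 m and y of w100 in the frame of plate_mid below 0 m and distance of parcel from where it was at the start of the episode below 0.03 m); the arm keeps its last pose, push and grip.
It fails at once if the date stamper is knocked or shifted more than 20 mm or tipped (distance of stamper from where it was at the start of the episode above 0.02 m or angle between stamper's own z axis and vertical above 0.3 rad).
It fails at once if the tape dispenser is knocked or shifted more than 20 mm or tipped (distance of tape_dispenser from where it was at the start of the episode above 0.02 m or angle between tape_dispenser's own z axis and vertical above 0.3 rad).
It fails at once if the sealing-wax tin is knocked or shifted more than 20 mm or tipped (distance of wax_tin from where it was at the start of the episode above 0.02 m or angle between wax_tin's own z axis and vertical above 0.3 rad).
It fails at once if the parcel is shoved or tipped (distance of parcel from where it was at the start of the episode above 0.03 m or angle between parcel's own z axis and vertical above 0.2 rad).
It also fails if it takes over 64 s, if anything falls off the work surface, if the arm or the gripper's body presses on something with over 40 N, if the wrist force passes 120 N, or if a joint passes its speed limit or range.

ROBOT

A 6-joint arm with a two-finger parallel gripper is mounted at the origin on the work surface. World frame = base frame: x ahead of the robot, y to its left, z up, the work surface at z = 0. Lengths are in m, angles in degrees, forces in N, time in s.
With the tool pointing down it reaches from about 0.4 to 0.825 m from the base axis. Payload 7 kg.
Tool frame: the origin (TCP) lies on the front face of the gripper's body, between the roots of the fingers; the fingertips stand 66 mm ahead of it and the grasp point (between the pads) lies 47 mm ahead of it; z points along the fingers, y is the line along which they close (so a half turn about z gives the same grasp; the last joint's range is limited). The gripper opens to 88 mm and grips with 3 to 60 N. Pads are 19 mm wide; open, the fingers measure 130 mm over their backs; the gripper's body (78 mm by 193 mm) begins 47 mm behind the grasp point.
Start: joints at [-52.706, 20.546, 0.682, 0, -70.136, -16.507], TCP at [0.24, -0.631, 0.292] pointing down, gripper open.
Joint ranges: [-176.03, 176.03], [-82.01, 121.73], [-58.28, 71.71], [-173.87, 95.51], [-174.79, -0.11], [-173.66, 173.66]. Speed limits (degrees/s): [136.94, 136.94, 172.46, 180, 180, 180].

INTERFACE

Orientations are given as [roll, pitch, yaw] about the fixed x, y, z axes, in that order (R = Rz(yaw) Ry(pitch) Rx(roll)).
In Python, from plant import ctrl gives the robot as it stands.
- The arm moves only by the tool send_rows, never from a script. Its argument "deltas" is a list of rows, each a list of 2 entries, a list of its own where there are three numbers: the shift along the tool's x, y, z each as a share of 800 mm, from -1 to 1, then the turn about the tool's z as a share of 90 degrees, from -1 to 1. A call has exactly 5 rows; each row is the pose to reach, as a shift and turn from the pose commanded when the call began, along the tool's axes at that moment; what a row does not reach only later rows make up. A row lasts 1/12 s, in which the tool goes at most 41.7 mm and 7.16 degrees, less where a joint would pass 70% of its speed; a pose out of reach is approached as far as the arm can. A call with a number of a shift or a turn outside -1 to 1 is refused whole. A call with a gripper value outside its range is refused whole. "gripper" is the opening, from 0 (shut) to 1 (fully open), set as the call begins (left out, the last holds). The fingers move at their own pace and stop on an object; the grip force is fixed at half the most. Time passes only in rows, so rows that repeat a pose let the fingers close, or fill a call up. It gives the time, the measured TCP pose, the force, the opening and the grip force at its end, in the units of the state.
- ctrl.get_obs(): the state, without advancing time (a new reading comes with each control period).
- ctrl.snapshot(name): name is "side" or "top" or "wrist"; returns a dict with "color" (420x560x3 uint8, red, green, blue), "vertical_fov" (degrees; the focal length in pixels is half the picture's height over the tangent of half this angle, whatever the lens; pixels are square), "cx", "cy" (the principal point, pixels), "rvec" (rotation vector, rad) and "tvec" (3), from world to camera coordinates, as OpenCV has them. Camera axes: x right, y down, z forward; pixel columns grow to the right and rows downward; lengths in m; the calibration is good to about 2 mm. A picture is of the moment at which its call begins. There is no depth.
- ctrl.close_job(): hands the job in; it is judged then, once.
Trained networks look in a picture, given as the dict that the camera call returned (one of the last four; its "shot" number tells which), for a name from the list of things; names that differ only in an ending like _2 or _b are one class to them, and where a whole thing is asked for, a point or a joint stands for the part that bears it (a point fixed in the world has none). Each returns a list of dicts, best first, with "conf" (0 to 1); they miss things now and then, are a little off and sometimes report something else, mostly with a low value. They report only what shows in the picture. A call takes as long as a camera call. They do not tell look-alikes from the thing itself.
- ctrl.boxes_of(picture, thing): "xy" ([column, row] as shares, 0 to 1, of the picture: columns of its width, rows of its height, amid what is visible of it).
- ctrl.cut_out(picture, thing): "pixels" (420x560 bool, what is visible of it) and "xy" ([column, row] as shares, 0 to 1, of the picture: columns of its width, rows of its height, amid what is visible of it).
The state is a dict: "clock": time; "joint_pos": joint angles; "qvel": joint speeds; "tau": joint torques, N m; "tool_pos": TCP position; "orientation": TCP orientation; "force": force on the tool from outside, world axes, zero at the start; "moment": the same for the moment, N m; "opening": finger opening in m; "gripper_force": force on a finger pad.
Only numpy, scipy, OpenCV 4.12 (cv2) and the standard library are available. Lean on these libraries where they do the work, as an engineer would, in place of code of your own. Each camera call takes 0.05 s, during which the arm holds its last target. There are 200 camera calls.

## Working session

There is one attempt and no reset: what is moved stays moved. The work goes in short steps, Python scripts to look and compute and a tool call to move; the robot and the scene stay as the last step left them, time stands still between calls to the robot, and variables do not carry over. Pictures are saved under pics/ and viewed, at most 10 in all, crops included, and the job is handed in when it is done.

Besides the shell and the picture viewer there is one more tool, called after ">>>" as name([rows], argument=value, ...), one row to a line, values as JSON. send_rows: Moves the arm, as the interface text tells. Shift numbers are shares of 800 mm and turn numbers shares of 90 degrees, none past 1 either way. Its arguments: {"type":"object","properties":{"deltas":{"type":"array","items":{"type":"array"}},"gripper":{"type":"number"}},"required":["deltas"]}

```bash
mkdir -p pics
cat > h.py <<'E'
import numpy as np, cv2
from plant import ctrl
def cam(s):
    h,w=s["color"].shape[:2]; f=h/2/np.tan(np.radians(s["vertical_fov"])/2)
    K=np.array([[f,0,s["cx"]],[0,f,s["cy"]],[0,0,1.]])
    return K,cv2.Rodrigues(np.array(s["rvec"],float))[0],np.array(s["tvec"],float).ravel()
def atz(s,u,v,z):
    K,R,t=cam(s); d=R.T@np.linalg.inv(K)@[u,v,1]; c=-R.T@t
    return c+d*(z-c[2])/d[2]
def proj(s,P):
    K,R,t=cam(s); p=(K@(R@np.atleast_2d(P).T+t[:,None])).T; return p[:,:2]/p[:,2:]
def save(s,n): cv2.imwrite("pics/"+n,s["color"][:,:,::-1])
E
cat > a.py <<'E'
from h import *
np.set_printoptions(precision=4,suppress=True)
for n in("side","top"):
    s=ctrl.snapshot(n); save(s,n+"1.png"); K,R,t=cam(s); print(n,K[0,0],-R.T@t,R[2])
    for th,z in(("scale",.1),("w500",.156),("w200",.022),("w100",.018),("release_lever",.1),("lever_pad",.118),("parcel",.2),("stamper",.05),("tape_dispenser",.04),("wax_tin",.048)):
        for b in ctrl.boxes_of(s,th)[:3]:
            u,v=b["xy"][0]*560,b["xy"][1]*420
            print(th,round(b["conf"],2),int(u),int(v),atz(s,u,v,z))
print(ctrl.get_obs())
E
python3 a.py
```

```text
side 520.6120917983388 [ 0.4616 -0.9615  0.9967] [ 0.0699  0.7308 -0.6791]
scale 0.85 309 176 [0.6601 0.1008 0.1   ]
w500 0.72 239 345 [ 0.4447 -0.4309  0.156 ]
w500 0.69 314 172 [0.6623 0.05   0.156 ]
w500 0.69 250 318 [ 0.4695 -0.3729  0.156 ]
w200 0.72 239 345 [ 0.442  -0.3463  0.022 ]
w200 0.69 314 172 [0.6942 0.2113 0.022 ]
w200 0.69 250 318 [ 0.4708 -0.2791  0.022 ]
w100 0.72 239 345 [ 0.4419 -0.3438  0.018 ]
w100 0.69 314 172 [0.6952 0.2161 0.018 ]
w100 0.69 250 318 [ 0.4708 -0.2763  0.018 ]
release_lever 0.57 259 169 [0.5292 0.1469 0.1   ]
release_lever 0.25 292 108 [0.6579 0.4421 0.1   ]
lever_pad 0.74 257 165 [0.5228 0.1451 0.118 ]
lever_pad 0.16 314 172 [0.6725 0.0944 0.118 ]
parcel 0.76 291 106 [0.6335 0.2934 0.2   ]
parcel 0.26 306 174 [ 0.6327 -0.0072  0.2   ]
parcel 0.26 198 135 [0.3739 0.1842 0.2   ]
stamper 0.4 199 138 [0.3602 0.3862 0.05  ]
wax_tin 0.95 215 274 [ 0.3967 -0.1665  0.048 ]
top 462.7545507991821 [ 0.4585 -0.0446  1.5636] [ 0.0611 -0.0076 -0.9981]
scale 0.85 205 186 [0.6384 0.1822 0.1   ]
w500 0.63 346 239 [ 0.4615 -0.2533  0.156 ]
w500 0.62 363 247 [ 0.
[... 457 characters left out ...]
6  0.2   ]
stamper 0.81 162 274 [0.3607 0.3326 0.05  ]
tape_dispenser 0.74 408 227 [ 0.4966 -0.4763  0.04  ]
tape_dispenser 0.64 260 178 [0.6691 0.0085 0.04  ]
wax_tin 0.57 306 257 [ 0.406  -0.1378  0.048 ]
{'clock': 1.1, 'joint_pos': array([-52.7065,  20.5466,   0.6812,  -0.    , -70.1354, -16.5076]), 'qvel': array([-0.0361,  0.0415, -0.0468, -0.0773, -0.0031, -0.007 ]), 'tau': array([ -0.0002, -58.2395,  29.3302,   7.0025,   0.0124,  -0.    ]), 'tool_pos': array([ 0.2395, -0.631 ,  0.2922]), 'orientation': array([ 179.9992,   -0.0002, -159.2141]), 'force': array([-0.4805, -0.3592,  0.4162]), 'moment': array([-0.0374, -0.0324,  0.0407]), 'gripper_force': 0.0, 'opening': 0.08727585309288667}
```

View pics/side1.png

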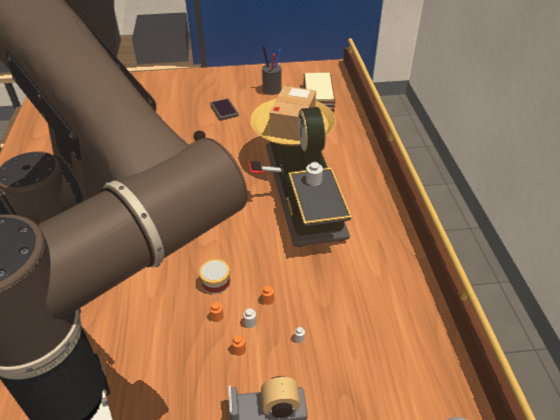

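View pics/top1.png

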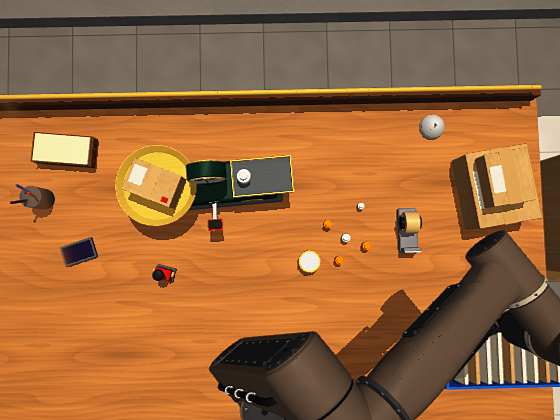

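The side view shows the steel w200 at (249,318) and w100 at (299,335), with orange decoys around them. In the top view they are at (346,239) and (361,206). The plate is at about (262,175) and the red pad at (214,225) in the top view.

```bash
cat > b.py <<'E'
from h import *
np.set_printoptions(precision=4,suppress=True)
S={n:ctrl.snapshot(n) for n in("side","top")}
def tri(a,b):
    A=[];
    for s,(u,v) in((S["side"],a),(S["top"],b)):
        K,R,t=cam(s);P=K@np.c_[R,t];A+= [u*P[2]-P[0],v*P[2]-P[1]]
    x=np.linalg.svd(np.array(A))[2][-1];return x[:3]/x[3]
near={"w200":((249,318),(346,239)),"w100":((299,335),(361,206)),"w500":((314,173),(243,176)),"lever_pad":((257,166),(214,222)),
 "wax_tin":((215,274),(307,261)),"stamper":((199,138),(163,274)),"tape_dispenser":((266,400),(408,230))}
for th,nn in near.items():
    c=[]
    for (n,s),q in zip(S.items(),nn):
        best=None
        for b in ctrl.cut_out(s,th):
            ys,xs=np.nonzero(b["pixels"]);m=np.array([xs.mean(),ys.mean()])
            if np.hypot(*(m-q))<14 and best is None: best=(m,len(xs),xs.min(),xs.max(),ys.min(),ys.max())
        print(th,n,best); c.append(best[0]+.5 if best else np.array(q)+.0)
    print(th,tri(*c))
# plate lip
for n,(x0,y0,x1,y1) in{"top":(226,145,300,205),"side":(283,165,352,228)}.items():
    s=S[n];h=cv2.cvtColor(s["color"],cv2.COLOR_RGB2HSV)[y0:y1,x0:x1]
    m=(h[...,0]>20)&(h[...,0]<34)&(h[...,1]>130)&(h[...,2]>110)
    ys,xs=np.nonzero(m);p=np.array([atz(s,x+x0+.5,y+y0+.5,.134)[:2] for x,y in zip(xs,ys)])
    print(n,len(p),cv2.minAreaRect((p*1000).astype(np.float32)))
E
python3 b.py
python3 - <<'E'
import cv2
a=cv2.imread('pics/top1.png')[120:250,110:310]; b=cv2.imread('pics/side1.png')[90:250,230:370]
a=cv2.resize(a,None,fx=4,fy=4,interpolation=2);cv2.imwrite('pics/tc.png',a)
E
```

```text
w200 side (array([249.8084, 317.7009]), 214, np.int64(244), np.int64(256), np.int64(308), np.int64(327))
w200 top (array([345.    , 237.3125]), 64, np.int64(341), np.int64(349), np.int64(234), np.int64(241))
w200 [ 0.4689 -0.2717  0.0124]
w100 side (array([299.373, 335.   ]), 126, np.int64(295), np.int64(304), np.int64(328), np.int64(342))
w100 top None
w100 [ 0.5742 -0.3276  0.0104]
w500 side (array([313.6549, 173.7257]), 339, np.int64(305), np.int64(322), np.int64(162), np.int64(185))
w500 top (array([243.5203, 176.4662]), 148, np.int64(237), np.int64(250), np.int64(170), np.int64(183))
w500 [0.662  0.055  0.1461]
lever_pad side None
lever_pad top (array([214.6267, 220.5733]), 225, np.int64(208), np.int64(222), np.int64(203), np.int64(230))
lever_pad [0.5252 0.1508 0.1105]
wax_tin side (array([215.0732, 276.1736]), 847, np.int64(200), np.int64(230), np.int64(260), np.int64(293))
wax_tin top (array([308.7547, 261.504 ]), 375, np.int64(298), np.int64(319), np.int64(251), np.int64(272))
wax_tin [ 0.3928 -0.1476  0.0185]
stamper side (array([198.4062, 134.3594]), 64, np.int64(194), np.int64(204), np.int64(131), np.int64(138))
stamper top (array([163.3354, 272.8196]), 316, np.int64(152), np.int64(175), np.int64(264), np.int64(281))
stamper [0.367  0.3116 0.114 ]
tape_dispenser side (array([269.7291, 401.5723]), 2684, np.int64(229), np.int64(307), np.int64(376), np.int64(419))
tape_dispenser top (array([407.8944, 230.0975]), 985, np.int64(397), np.int64(421), np.int64(208), np.int64(253))
tape_dispenser [ 0.4911 -0.4799  0.0264]
top 177 ((664.1935424804688, 0.45606231689453125), (114.65669250488281, 189.19857788085938), 3.8761887550354004)
side 24 ((661.3714599609375, -5.665130615234375), (110.00738525390625, 189.84425354003906), 4.189822196960449)
```

View pics/tc.png

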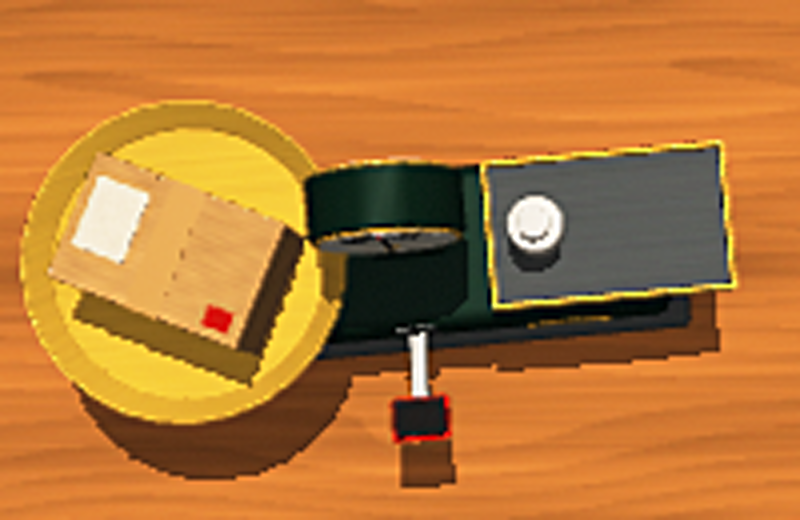

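The plate centre is about (0.664, 0.000) with the scale's yaw at +3.9°. The measured w500 and pad positions fit that frame. I'll move above w200 and turn so the fingers close along the scale's x.

>>> send_rows([
  [[-0.042,0.032,0],0],
  [[-0.085,0.063,0],0],
  [[-0.127,0.095,0],0],
  [[-0.17,0.126,0],0],
  [[-0.212,0.158,0],0],
], gripper=0.7)

```text
clock: 2.32
tool_pos: [0.3522, -0.4539, 0.2923]
orientation: [-180.0, 0.0, -159.2]
force: [1.4, -0.5, -0.3]
opening: 0.0629
gripper_force: 0.0
```

>>> send_rows([
  [[-0.042,0.032,0],0],
  [[-0.085,0.063,0],0],
  [[-0.127,0.095,0],0],
  [[-0.17,0.126,0],0],
  [[-0.212,0.158,0],0],
])

```text
clock: 2.73
tool_pos: [0.4643, -0.2779, 0.2926]
orientation: [-180.0, 0.0, -159.2]
force: [0.8, -1.0, -0.7]
opening: 0.0616
gripper_force: 0.0
```

>>> send_rows([
  [[0,0,0.02],-0.08],
  [[0,0,0.04],-0.16],
  [[0,0,0.06],-0.24],
  [[0,0,0.08],-0.32],
  [[0,0,0.1],-0.397],
])

```text
clock: 3.15
tool_pos: [0.4637, -0.2795, 0.2117]
orientation: [-180.0, 0.0, -123.1]
force: [0.8, -0.8, -0.1]
opening: 0.0613
gripper_force: 0.0
```

>>> send_rows([
  [[0,0,0],-0.08],
  [[0,0,0],-0.16],
  [[0,0,0],-0.24],
  [[0,0,0],-0.32],
  [[0,0,0],-0.397],
])

```text
clock: 3.57
tool_pos: [0.4636, -0.2798, 0.2122]
orientation: [-180.0, -0.0, -87.4]
force: [0.7, -0.5, -0.5]
opening: 0.0612
gripper_force: 0.0
```

Run:
```python
from h import *
np.set_printoptions(precision=4,suppress=True)
s=ctrl.snapshot("wrist"); save(s,"w1.png"); K,R,t=cam(s);print(K[0,0],-R.T@t,R[2])
for th,z in(("w200",.022),("w100",.018)):
    for b in ctrl.cut_out(s,th):
        ys,xs=np.nonzero(b["pixels"]);print(th,round(b["conf"],2),xs.min(),xs.max(),ys.min(),ys.max(),atz(s,xs.mean()+.5,ys.mean()+.5,z), s["color"][b["pixels"]].mean(0))
print(proj(s,[[.469,-.272,.022],[.574,-.328,.018]]))
```

```text
337.0105528008469 [ 0.4661 -0.3624  0.3054] [-0.0134  0.3047 -0.9524]
w200 0.91 255 286 190 230 [ 0.4662 -0.2715  0.022 ] [145.8388 141.2428 135.5643]
w200 0.89 332 369 220 254 [ 0.3929 -0.249   0.022 ] [160.1972  89.3481  39.9859]
w200 0.83 131 167 129 157 [ 0.5696 -0.3257  0.022 ] [192.673  186.6205 179.5979]
w200 0.75 211 235 247 289 [ 0.5069 -0.2157  0.022 ] [184.5123 110.3527  51.5254]
w200 0.68 291 327 118 154 [ 0.437  -0.3377  0.022 ] [244.5463 164.5859  81.2239]
w100 0.91 255 286 190 230 [ 0.4663 -0.2702  0.018 ] [145.8388 141.2428 135.5643]
w100 0.89 332 369 220 254 [ 0.3919 -0.2474  0.018 ] [160.1972  89.3481  39.9859]
w100 0.83 131 167 129 157 [ 0.571  -0.3252  0.018 ] [192.673  186.6205 179.5979]
w100 0.75 211 235 247 289 [ 0.5075 -0.2136  0.018 ] [184.5123 110.3527  51.5254]
w100 0.68 291 327 118 154 [ 0.4366 -0.3374  0.018 ] [244.5463 164.5859  81.2239]
[[267.7956 210.3084]
 [145.4431 139.8373]]
```

View pics/w1.png

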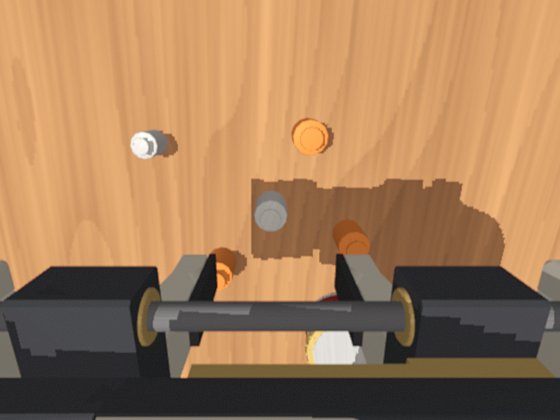

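The wrist view shows the steel w200 at (270,210), between the fingers, and w100 at (145,145). The three orange decoys are clear of the fingers, so I'll descend.

>>> send_rows([
  [[-0.0096,-0.0047,0.04],-0.015],
  [[-0.0096,-0.0047,0.08],-0.015],
  [[-0.0096,-0.0047,0.12],-0.015],
  [[-0.0096,-0.0047,0.155],-0.015],
  [[-0.0096,-0.0047,0.176],-0.015],
])

```text
clock: 4.13
tool_pos: [0.4657, -0.2716, 0.0686]
orientation: [179.8, 0.1, -86.7]
force: [-0.2, 0.2, 0.1]
opening: 0.0615
gripper_force: 0.0
```

>>> send_rows([
  [[0,0,0],0],
  [[0,0,0],0],
  [[0,0,0],0],
  [[0,0,0],0],
  [[0,0,0],0],
], gripper=0.2)

```text
clock: 4.55
tool_pos: [0.4678, -0.2721, 0.0728]
orientation: [-179.9, -0.0, -86.4]
force: [-0.2, -0.5, 0.3]
opening: 0.0334
gripper_force: 0.0
```

>>> send_rows([
  [[0,0,0],0],
  [[0,0,0],0],
  [[0,0,0],0],
  [[0,0,0],0],
  [[0,0,0],0],
])

```text
clock: 4.97
tool_pos: [0.4676, -0.2721, 0.0726]
orientation: [-179.9, -0.0, -86.4]
force: [-1.1, 1.4, 7.2]
opening: 0.0275
gripper_force: 30.0
```

w200 is gripped: the opening is 27.5 mm. Next I lift it and carry it over the plate.

>>> send_rows([
  [[0,0,-0.05],0],
  [[0,0,-0.1],0],
  [[0,0,-0.15],0],
  [[0,0,-0.2],0],
  [[0,0,-0.25],0],
])

```text
clock: 5.38
tool_pos: [0.4661, -0.2717, 0.2735]
orientation: [-180.0, 0.0, -86.4]
force: [2.3, 0.0, -2.8]
opening: 0.0275
gripper_force: 30.0
```

>>> send_rows([
  [[-0.035,-0.028,0],0],
  [[-0.07,-0.056,0],0],
  [[-0.105,-0.084,0],0],
  [[-0.14,-0.112,0],0],
  [[-0.175,-0.14,0],0],
])

```text
clock: 5.8
tool_pos: [0.5702, -0.1237, 0.2716]
orientation: [-180.0, 0.0, -86.4]
force: [0.7, -0.2, -2.6]
opening: 0.0275
gripper_force: 30.0
```

>>> send_rows([
  [[-0.035,-0.028,0],0],
  [[-0.07,-0.056,0],0],
  [[-0.105,-0.084,0],0],
  [[-0.14,-0.112,0],0],
  [[-0.16,-0.127,0],0],
])

```text
clock: 6.22
tool_pos: [0.6647, 0.0119, 0.2707]
orientation: [180.0, 0.0, -86.3]
force: [0.0, -0.3, -1.4]
opening: 0.0277
gripper_force: 30.0
```

>>> send_rows([
  [[0,0,0.01],0],
  [[0,0,0.02],0],
  [[0,0,0.03],0],
  [[0,0,0.035],0],
  [[0,0,0.035],0],
])

```text
clock: 6.63
tool_pos: [0.6621, 0.0079, 0.2419]
orientation: [179.8, -0.0, -86.5]
force: [-0.4, 0.6, -1.2]
opening: 0.0275
gripper_force: 30.0
```

Run:
```python
from h import *
print(ctrl.get_obs()["tool_pos"],ctrl.get_obs()["orientation"])
s=ctrl.snapshot("side"); t=ctrl.snapshot("top")
a=cv2.resize(s["color"][120:260,240:380],(560,560),interpolation=2);save({"color":a},"p1.png")
```

```text
[0.6621347  0.00788918 0.24187344] [ 1.79848194e+02 -1.37718501e-02 -8.64786629e+01]
```

View pics/p1.png

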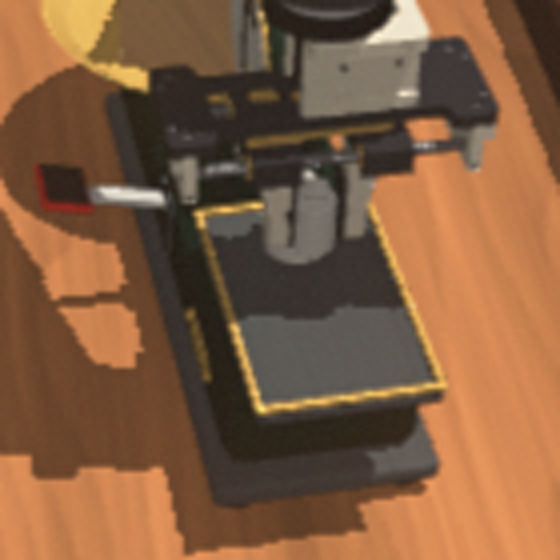

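w200 hangs over the middle line at about (300,225) in the crop, in front of w500. I'll lower it slowly.

>>> send_rows([
  [[0,0,0.012],0],
  [[0,0,0.024],0],
  [[0,0,0.034],0],
  [[0,0,0.04],0],
  [[0,0,0.044],0],
])

```text
clock: 7.15
tool_pos: [0.6629, 0.0088, 0.2067]
orientation: [179.9, -0.0, -86.4]
force: [-1.0, 0.4, -2.2]
opening: 0.0273
gripper_force: 30.0
```

>>> send_rows([
  [[0,0,0.001],0],
  [[0,0,0.002],0],
  [[0,0,0.003],0],
  [[0,0,0.004],0],
  [[0,0,0.004],0],
])

```text
clock: 7.57
tool_pos: [0.6634, 0.009, 0.2051]
orientation: [-180.0, 0.0, -86.4]
force: [0.7, 0.5, -1.8]
opening: 0.0273
gripper_force: 30.0
```

>>> send_rows([
  [[0,0,0.0006],0],
  [[0,0,0.0012],0],
  [[0,0,0.0018],0],
  [[0,0,0.0024],0],
  [[0,0,0.0024],0],
])

```text
clock: 7.98
tool_pos: [0.6634, 0.0089, 0.203]
orientation: [-180.0, 0.0, -86.4]
force: [-0.3, 0.9, -1.0]
opening: 0.0274
gripper_force: 30.0
```

>>> send_rows([
  [[0,0,0],0],
  [[0,0,0],0],
  [[0,0,0],0],
  [[0,0,0],0],
  [[0,0,0],0],
], gripper=0.62)

```text
clock: 8.4
tool_pos: [0.6635, 0.0089, 0.2032]
orientation: [-180.0, 0.0, -86.4]
force: [-0.1, 0.7, 0.3]
opening: 0.0523
gripper_force: 0.0
```

>>> send_rows([
  [[0,0,-0.01],0],
  [[0,0,-0.03],0],
  [[0,0,-0.06],0],
  [[0,0,-0.09],0],
  [[0,0,-0.1],0],
])

```text
clock: 8.82
tool_pos: [0.6647, 0.0089, 0.2879]
orientation: [-179.7, -0.0, -86.4]
force: [0.5, -0.7, 1.3]
opening: 0.0544
gripper_force: 0.0
```

>>> send_rows([
  [[0.04,0.014,0],0],
  [[0.08,0.028,0],0],
  [[0.124,0.042,0],0],
  [[0.165,0.056,0],0],
  [[0.206,0.07,0],0],
])

```text
clock: 9.23
tool_pos: [0.6172, -0.1604, 0.2837]
orientation: [-180.0, -0.0, -86.4]
force: [0.2, 0.5, -0.2]
opening: 0.0543
gripper_force: 0.0
```

>>> send_rows([
  [[0.04,0.014,0],0],
  [[0.08,0.028,0],0],
  [[0.124,0.042,0],0],
  [[0.165,0.056,0],0],
  [[0.206,0.07,0],0],
])

```text
clock: 9.65
tool_pos: [0.5715, -0.3287, 0.2837]
orientation: [-180.0, -0.0, -86.4]
force: [1.5, -0.5, 1.0]
opening: 0.0541
gripper_force: 0.0
```

>>> send_rows([
  [[0,0,0.03],0],
  [[0,0,0.06],0],
  [[0,0,0.09],0],
  [[0,0,0.1],0],
  [[0,0,0.1],0],
])

```text
clock: 10.07
tool_pos: [0.5712, -0.3267, 0.2009]
orientation: [179.8, 0.1, -86.4]
force: [-0.1, -0.5, -0.1]
opening: 0.0542
gripper_force: 0.0
```

Run:
```python
from h import *
np.set_printoptions(precision=4,suppress=True)
o=ctrl.get_obs();print(o["tool_pos"],o["orientation"])
for n in("wrist","side","top"):
    s=ctrl.snapshot(n); save(s,n+"2.png")
    g=[("w100",.018),("w200",.150)] if n!="wrist" else [("w100",.018)]
    for th,z in g:
      for b in ctrl.cut_out(s,th):
        ys,xs=np.nonzero(b["pixels"]);print(n,th,round(b["conf"],2),xs.min(),xs.max(),ys.min(),ys.max(),atz(s,xs.mean()+.5,ys.mean()+.5,z), s["color"][b["pixels"]].mean(0).astype(int))
s=ctrl.snapshot("side");save({"color":cv2.resize(s["color"][120:260,240:380],(560,560),interpolation=2)},"p2.png")
```

```text
[ 0.5712 -0.3267  0.2009] [179.7709   0.0886 -86.4233]
wrist w100 0.89 316 341 330 347 [ 0.5079 -0.1931  0.018 ] [238 155  76]
wrist w100 0.8 259 286 188 221 [ 0.5713 -0.3256  0.018 ] [145 139 132]
wrist w100 0.66 407 456 181 221 [ 0.4355 -0.3371  0.018 ] [164  92  41]
side w100 0.49 295 304 327 342 [ 0.5743 -0.3321  0.018 ] [130 117 106]
side w100 0.46 232 244 335 355 [ 0.4404 -0.3424  0.018 ] [156  80  37]
side w100 0.4 264 273 288 304 [ 0.5162 -0.2292  0.018 ] [169  88  42]
side w200 0.49 295 304 327 342 [ 0.5591 -0.417   0.15  ] [130 117 106]
side w200 0.46 232 244 335 355 [ 0.4433 -0.4259  0.15  ] [156  80  37]
side w200 0.4 264 273 288 304 [ 0.5089 -0.328   0.15  ] [169  88  42]
top w100 0.68 207 222 203 230 [0.5354 0.1644 0.018 ] [123  86  77]
top w100 0.63 361 370 242 249 [ 0.4387 -0.3384  0.018 ] [159  64   3]
top w100 0.4 255 261 172 179 [0.6818 0.0151 0.018 ] [226 222 214]
top w200 0.68 207 222 203 230 [0.5288 0.1465 0.15  ] [123  86  77]
top w200 0.63 361 370 242 249 [ 0.4404 -0.3133  0.15  ] [159  64   3]
top w200 0.4 255 261 172 179 [0.6628 0.01   0.15  ] [226 222 214]
```

View pics/p2.png

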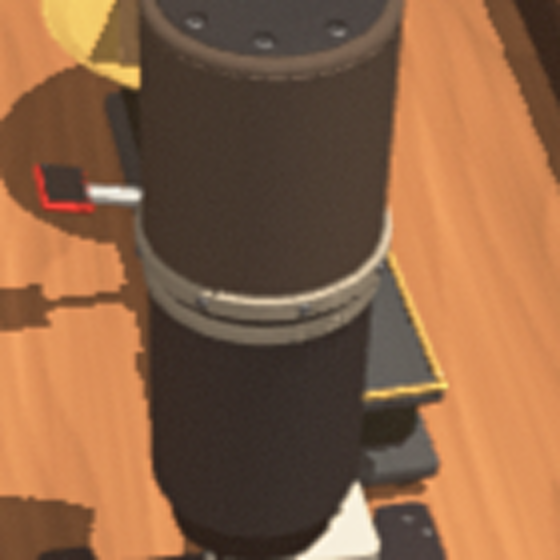

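The arm hides the plate in the side view, but the top camera finds w200 at (0.663, 0.010) as intended. w100 is right under the tool.

>>> send_rows([
  [[-0.001,0,0.04],0],
  [[-0.001,0,0.08],0],
  [[-0.001,0,0.12],0],
  [[-0.001,0,0.15],0],
  [[-0.001,0,0.165],0],
])

```text
clock: 10.93
tool_pos: [0.5706, -0.3257, 0.0678]
orientation: [179.8, 0.1, -86.4]
force: [-1.1, -0.5, 0.3]
opening: 0.0546
gripper_force: 0.0
```

>>> send_rows([
  [[0,0,0],0],
  [[0,0,0],0],
  [[0,0,0],0],
  [[0,0,0],0],
  [[0,0,0],0],
], gripper=0.12)

```text
clock: 11.35
tool_pos: [0.5731, -0.3265, 0.0729]
orientation: [-179.8, -0.1, -86.4]
force: [0.0, 0.7, -0.1]
opening: 0.0265
gripper_force: 0.0
```

>>> send_rows([
  [[0,0,0],0],
  [[0,0,0],0],
  [[0,0,0],0],
  [[0,0,0],0],
  [[0,0,0],0],
])

```text
clock: 11.77
tool_pos: [0.5729, -0.3264, 0.0725]
orientation: [-179.9, -0.0, -86.4]
force: [-0.6, 1.1, 7.3]
opening: 0.021
gripper_force: 30.0
```

>>> send_rows([
  [[0,0,-0.05],0],
  [[0,0,-0.1],0],
  [[0,0,-0.15],0],
  [[0,0,-0.2],0],
  [[0,0,-0.25],0],
])

```text
clock: 12.18
tool_pos: [0.5716, -0.326, 0.2732]
orientation: [-180.0, 0.0, -86.4]
force: [0.4, -0.7, -1.6]
opening: 0.0214
gripper_force: 30.0
```

>>> send_rows([
  [[-0.04,-0.015,0],0],
  [[-0.08,-0.03,0],0],
  [[-0.12,-0.045,0],0],
  [[-0.16,-0.06,0],0],
  [[-0.2,-0.075,0],0],
])

```text
clock: 12.6
tool_pos: [0.6219, -0.1613, 0.2713]
orientation: [-180.0, 0.0, -86.4]
force: [1.3, -0.6, -0.9]
opening: 0.0213
gripper_force: 30.0
```

>>> send_rows([
  [[-0.04,-0.015,0],0],
  [[-0.08,-0.03,0],0],
  [[-0.12,-0.045,0],0],
  [[-0.16,-0.06,0],0],
  [[-0.17,-0.064,0],0],
])

```text
clock: 13.02
tool_pos: [0.6655, -0.0196, 0.2708]
orientation: [-180.0, 0.0, -86.2]
force: [-0.0, -1.2, -0.1]
opening: 0.0214
gripper_force: 30.0
```

>>> send_rows([
  [[0,0,0.01],0],
  [[0,0,0.02],0],
  [[0,0,0.03],0],
  [[0,0,0.035],0],
  [[0,0,0.035],0],
])

```text
clock: 13.43
tool_pos: [0.6636, -0.0251, 0.2413]
orientation: [179.8, -0.0, -86.5]
force: [-0.5, 0.2, -1.3]
opening: 0.0214
gripper_force: 30.0
```

>>> send_rows([
  [[0,0,0.012],0],
  [[0,0,0.024],0],
  [[0,0,0.034],0],
  [[0,0,0.04],0],
  [[0,0,0.044],0],
])

```text
clock: 13.85
tool_pos: [0.6642, -0.024, 0.2066]
orientation: [179.9, -0.0, -86.4]
force: [-0.1, 0.9, -0.8]
opening: 0.0213
gripper_force: 30.0
```

>>> send_rows([
  [[0,0,0.002],0],
  [[0,0,0.004],0],
  [[0,0,0.005],0],
  [[0,0,0.006],0],
  [[0,0,0.006],0],
])

```text
clock: 14.27
tool_pos: [0.6647, -0.0238, 0.2032]
orientation: [-180.0, 0.0, -86.4]
force: [-1.0, 0.3, -0.7]
opening: 0.0213
gripper_force: 30.0
```

>>> send_rows([
  [[0,0,0],0],
  [[0,0,0],0],
  [[0,0,0],0],
  [[0,0,0],0],
  [[0,0,0],0],
], gripper=0.5)

```text
clock: 14.68
tool_pos: [0.6647, -0.0238, 0.2032]
orientation: [-180.0, 0.0, -86.4]
force: [0.8, -0.3, 0.5]
opening: 0.0428
gripper_force: 0.0
```

>>> send_rows([
  [[0,0,-0.01],0],
  [[0,0,-0.03],0],
  [[0,0,-0.06],0],
  [[0,0,-0.09],0],
  [[0,0,-0.11],0],
])

```text
clock: 15.1
tool_pos: [0.6652, -0.024, 0.2943]
orientation: [-179.8, -0.0, -86.4]
force: [0.2, -0.1, 1.3]
opening: 0.044
gripper_force: 0.0
```

>>> send_rows([
  [[-0.0025,0.04,0],0],
  [[-0.005,0.08,0],0],
  [[-0.0075,0.12,0],0],
  [[-0.01,0.16,0],0],
  [[-0.0126,0.2,0],0],
], gripper=0)

```text
clock: 15.52
tool_pos: [0.5029, -0.024, 0.2915]
orientation: [-180.0, -0.0, -86.4]
force: [-0.2, 0.5, 0.9]
opening: 0.0162
gripper_force: 0.0
```

>>> send_rows([
  [[-0.04,-0.0025,0],0],
  [[-0.08,-0.005,0],0],
  [[-0.12,-0.0075,0],0],
  [[-0.16,-0.01,0],0],
  [[-0.211,-0.013,0],0],
])

```text
clock: 15.93
tool_pos: [0.5037, 0.146, 0.2923]
orientation: [-179.9, 0.0, -86.4]
force: [1.5, -0.1, -0.3]
opening: 0.0005
gripper_force: 0.0
```

Run:
```python
from h import *
np.set_printoptions(precision=4,suppress=True)
o=ctrl.get_obs();print(o["tool_pos"],o["orientation"],o["opening"])
im=[]
for n in("side","top","wrist"):
    s=ctrl.snapshot(n)
    if n!="wrist":
      for b in ctrl.cut_out(s,"w200"):
        ys,xs=np.nonzero(b["pixels"]);print(n,round(b["conf"],2),xs.mean(),ys.mean(),atz(s,xs.mean()+.5,ys.mean()+.5,.152), s["color"][b["pixels"]].mean(0).astype(int))
    if n=="wrist":
      for b in ctrl.cut_out(s,"lever_pad"):
        ys,xs=np.nonzero(b["pixels"]);print(n,round(b["conf"],2),xs.mean(),ys.mean(),atz(s,xs.mean()+.5,ys.mean()+.5,.118))
      print(proj(s,[.518,.151,.118]))
    im.append(s["color"])
a=cv2.resize(im[0][100:240,240:380],(400,400),interpolation=2)
b=cv2.resize(im[1][130:250,190:310],(400,400),interpolation=2)
save({"color":np.hstack([a,b])},"p3.png"); save({"color":im[2]},"w3.png")
s=ctrl.snapshot("top");h=cv2.cvtColor(s["color"],cv2.COLOR_RGB2HSV)
m=((h[...,0]<6)|(h[...,0]>174))&(h[...,1]>150);m[:205]=0;m[240:]=0;m[:,:195]=0;m[:,235:]=0
ys,xs=np.nonzero(m);print(len(xs),atz(s,(xs.min()+xs.max()+1)/2,(ys.min()+ys.max()+1)/2,.115) if len(xs) else 0)
s=cv2.imread("pics/top1.png")
```

```text
[0.5037 0.146  0.2923] [-179.9221    0.0357  -86.4494] 0.000527863540012753
side 0.66 320.5375 195.975 [ 0.6645 -0.0377  0.152 ] [150 142 131]
side 0.64 317.0551181102362 184.9763779527559 [0.6628 0.0037 0.152 ] [152 144 134]
side 0.64 216.48022598870057 311.92090395480227 [ 0.405  -0.3488  0.152 ] [190  99  46]
side 0.51 267.37810945273634 295.17910447761193 [ 0.5077 -0.3197  0.152 ] [185  98  47]
side 0.5 313.6904761904762 172.36904761904762 [0.6625 0.0534 0.152 ] [160 152 141]
side 0.48 238.41409691629957 345.05286343612335 [ 0.4435 -0.4273  0.152 ] [192 101  47]
side 0.32 305.455810032317 178.20317549529295 [0.6382 0.0329 0.152 ] [88 75 55]
top 0.71 243.6219512195122 175.9268292682927 [0.6617 0.0544 0.152 ] [225 220 212]
top 0.6 326.64383561643837 224.06849315068493 [ 0.5083 -0.1964  0.152 ] [216 119   8]
top 0.49 365.10714285714283 245.53571428571428 [ 0.4403 -0.3118  0.152 ] [221 118   1]
top 0.41 258.07894736842104 175.4078947368421 [0.6624 0.01   0.152 ] [208 203 194]
wrist 0.8 245.98615136876006 207.15458937198068 [0.5269 0.1478 0.118 ]
[[257.0292 211.9945]]
12 [0.5144 0.1476 0.115 ]
```

View pics/p3.png

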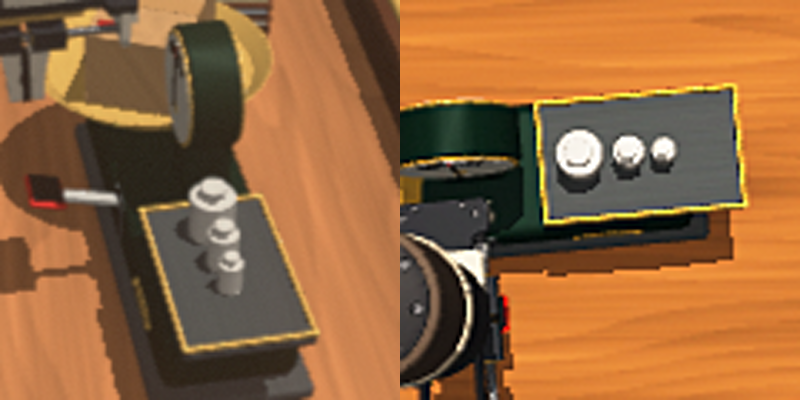

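View pics/w3.png

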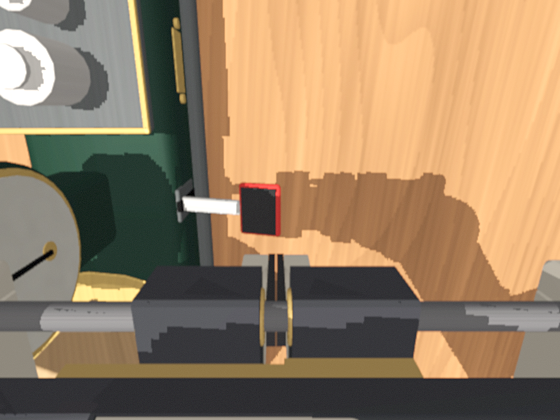

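The row is neat: w500, w200 and w100 all stand on the middle line. The pad shows at (260,209) in the wrist view, close to the predicted (257,212). Now I press it.

>>> send_rows([
  [[0,0,0.03],0],
  [[0,0,0.06],0],
  [[0,0,0.09],0],
  [[0,0,0.11],0],
  [[0,0,0.12],0],
])

```text
clock: 16.7
tool_pos: [0.5033, 0.1435, 0.1931]
orientation: [179.8, -0.1, -86.5]
force: [-0.4, -1.5, 0.1]
opening: 0.0009
gripper_force: 0.0
```

>>> send_rows([
  [[0,0,0.008],0],
  [[0,0,0.016],0],
  [[0,0,0.024],0],
  [[0,0,0.032],0],
  [[0,0,0.04],0],
])

```text
clock: 17.12
tool_pos: [0.5038, 0.1447, 0.164]
orientation: [180.0, 0.0, -86.4]
force: [-8.0, 0.1, 10.8]
opening: 0.0003
gripper_force: 5.1
```

>>> send_rows([
  [[0,0,0.006],0],
  [[0,0,0.012],0],
  [[0,0,0.018],0],
  [[0,0,0.024],0],
  [[0,0,0.03],0],
])

```text
clock: 17.53
tool_pos: [0.5039, 0.1448, 0.1404]
orientation: [-180.0, -0.0, -86.4]
force: [-9.1, -2.3, 16.6]
opening: 0.0004
gripper_force: 9.4
```

>>> send_rows([
  [[0,0,0.0025],0],
  [[0,0,0.005],0],
  [[0,0,0.0075],0],
  [[0,0,0.01],0],
  [[0,0,0.0125],0],
])

```text
clock: 17.95
tool_pos: [0.5049, 0.145, 0.131]
orientation: [-179.9, 0.0, -86.4]
force: [-1.8, -2.6, 9.5]
opening: 0.0002
gripper_force: 5.2
```

```bash
cat > c.py <<'E'
from h import *
import sys
np.set_printoptions(precision=4,suppress=True)
o=ctrl.get_obs();print(o["clock"],o["tool_pos"],o["force"])
s=ctrl.snapshot("wrist");save(s,sys.argv[1])
E
python3 c.py w4.png
```

```text
17.95 [0.5049 0.145  0.131 ] [-1.8118 -2.5756  9.5226]
```

View pics/w4.png

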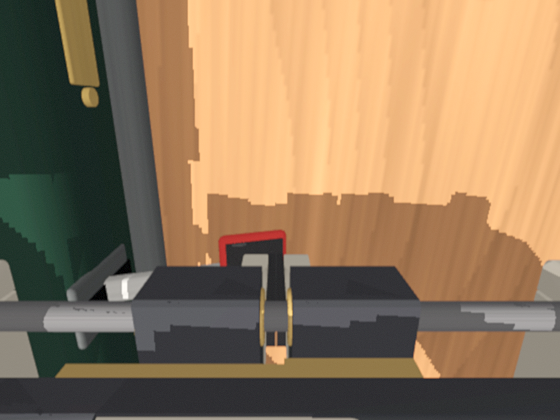

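The pad is far down, its red rim at (253,240), and the force has dropped from 17 to 9.5 N as it nears the third notch. I'll go on to about 0.6 rad.

>>> send_rows([
  [[0,0,0.0012],0],
  [[0,0,0.0024],0],
  [[0,0,0.0036],0],
  [[0,0,0.0048],0],
  [[0,0,0.006],0],
])

```text
clock: 18.42
tool_pos: [0.5057, 0.1451, 0.1265]
orientation: [-179.8, 0.0, -86.4]
force: [0.0, -3.2, 10.5]
opening: 0.0003
gripper_force: 4.8
```

>>> send_rows([
  [[0,0,0.0005],0],
  [[0,0,0.001],0],
  [[0,0,0.0015],0],
  [[0,0,0.0015],0],
  [[0,0,0.0015],0],
])

```text
clock: 18.83
tool_pos: [0.5059, 0.1451, 0.1253]
orientation: [-179.8, 0.0, -86.4]
force: [2.0, -5.8, 9.2]
opening: 0.0006
gripper_force: 4.3
```

>>> send_rows([
  [[0,0,0.0005],0],
  [[0,0,0.001],0],
  [[0,0,0.001],0],
  [[0,0,0.001],0],
  [[0,0,0.001],0],
])

```text
clock: 19.25
tool_pos: [0.5061, 0.1451, 0.1246]
orientation: [-179.8, 0.0, -86.4]
force: [1.7, -4.2, 9.2]
opening: 0.0003
gripper_force: 4.2
```

Run:
```python
from h import *
np.set_printoptions(precision=4,suppress=True)
o=ctrl.get_obs();print(o["clock"],o["tool_pos"],o["force"],o["moment"])
w=ctrl.snapshot("wrist")["color"];s=ctrl.snapshot("side")["color"];t=ctrl.snapshot("top")
for b in ctrl.cut_out(t,"parcel")[:2]: print(b["xy"],b["conf"])
t=t["color"]
a=cv2.resize(s[90:230,220:360],(400,400),interpolation=2); b=cv2.resize(t[130:230,110:310],(400,200),interpolation=2); c=cv2.resize(w[200:340,60:340],(400,200),interpolation=2)
save({"color":np.hstack([a,np.vstack([b,c])])},"p5.png")
```

```text
19.25 [0.5061 0.1451 0.1246] [ 1.6553 -4.1731  9.2242] [-1.802  -0.5799  0.0251]
[0.27, 0.4338] 0.7
```

View pics/p5.png

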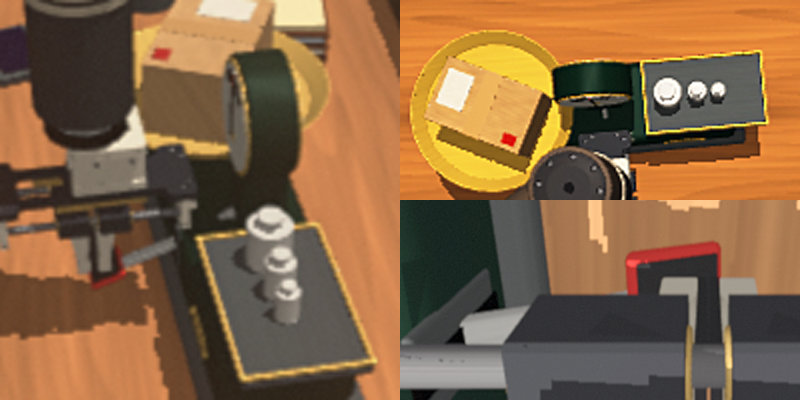

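The lever is down at about 0.6 rad by the pad's height. The weights stand as placed and the parcel is undisturbed. I'll push a little deeper, then hold so the pointer settles.

>>> send_rows([
  [[0,0,0.0006],0],
  [[0,0,0.0012],0],
  [[0,0,0.0012],0],
  [[0,0,0.0012],0],
  [[0,0,0.0012],0],
])

```text
clock: 19.87
tool_pos: [0.5063, 0.1452, 0.1238]
orientation: [-179.7, 0.0, -86.4]
force: [1.8, -5.9, 8.2]
opening: 0.0005
gripper_force: 4.1
```

>>> send_rows([
  [[0,0,0],0],
  [[0,0,0],0],
  [[0,0,0],0],
  [[0,0,0],0],
  [[0,0,0],0],
])

```text
clock: 20.28
tool_pos: [0.5063, 0.1452, 0.1237]
orientation: [-179.7, 0.0, -86.4]
force: [1.7, -5.5, 9.6]
opening: 0.0004
gripper_force: 4.1
```

>>> send_rows([
  [[0,0,0],0],
  [[0,0,0],0],
  [[0,0,0],0],
  [[0,0,0],0],
  [[0,0,0],0],
])

```text
clock: 20.7
tool_pos: [0.5063, 0.1452, 0.1237]
orientation: [-179.7, 0.0, -86.4]
force: [2.4, -4.8, 10.1]
opening: 0.0005
gripper_force: 4.1
```

>>> send_rows([
  [[0,0,0],0],
  [[0,0,0],0],
  [[0,0,0],0],
  [[0,0,0],0],
  [[0,0,0],0],
])

```text
clock: 21.12
tool_pos: [0.5063, 0.1452, 0.1238]
orientation: [-179.7, 0.0, -86.4]
force: [1.9, -5.8, 10.0]
opening: 0.0002
gripper_force: 4.1
```

>>> send_rows([
  [[0,0,0],0],
  [[0,0,0],0],
  [[0,0,0],0],
  [[0,0,0],0],
  [[0,0,0],0],
])

```text
clock: 21.53
tool_pos: [0.5063, 0.1452, 0.1237]
orientation: [-179.7, 0.0, -86.4]
force: [3.0, -5.5, 8.5]
opening: 0.0004
gripper_force: 4.1
```

Run:
```python
from h import *
np.set_printoptions(precision=4,suppress=True)
a=ctrl.snapshot("side");
for i in range(3): b=ctrl.snapshot("side"); o=ctrl.get_obs(); print(o["force"],o["tool_pos"])
d=np.abs(a["color"].astype(int)-b["color"]).max(2);print("moving px",(d>25).sum())
for th,z in(("w500",.156),):
  for n in("side","top"):
    s=ctrl.snapshot(n)
    for q in ctrl.cut_out(s,th):
      ys,xs=np.nonzero(q["pixels"]);P=atz(s,xs.mean()+.5,ys.mean()+.5,.152)
      if P[0]>.6:print(n,P)
```

```text
[ 1.7972 -5.643   8.9563] [0.5063 0.1452 0.1238]
[ 2.3713 -5.1464 10.2689] [0.5063 0.1452 0.1238]
[ 1.8955 -5.2886  9.2445] [0.5063 0.1452 0.1238]
moving px 0
side [0.661  0.0529 0.152 ]
side [ 0.665  -0.0347  0.152 ]
side [0.6633 0.0026 0.152 ]
top [0.6615 0.0551 0.152 ]
top [ 0.6635 -0.0228  0.152 ]
top [0.6617 0.0088 0.152 ]
```

Everything is still. As a last check I'll compare the lever angle with the red rim in the wrist picture.

Run:
```python
from h import *
np.set_printoptions(precision=1,suppress=True)
w=ctrl.snapshot("wrist");h=cv2.cvtColor(w["color"],cv2.COLOR_RGB2HSV)
m=((h[...,0]<6)|(h[...,0]>174))&(h[...,1]>150)&(h[...,2]>60)
n,l,st,c=cv2.connectedComponentsWithStats(m.astype(np.uint8));i=1+st[1:,4].argmax();ys,xs=np.nonzero(l==i);print(st[i])
for x in range(xs.min(),xs.max()+1,8): print(x,ys[xs==x].min(),ys[xs==x].max(),end=' | ')
a=np.radians(3.9);ex=np.array([np.cos(a),np.sin(a),0]);ey=np.array([-np.sin(a),np.cos(a),0]);ez=np.array([0,0,1])
pv=np.array([.6635,0,0])+.16*ey-.038*ex+.085*ez;print()
for th in(0,.4,.5,.55,.6,.65):
    g=.328-th;C=pv-.1025*np.cos(g)*ex+.1025*np.sin(g)*ez;k=.25-th;d=-np.cos(k)*ex+np.sin(k)*ez
    print(th,proj(w,[C+.018*d-.023*ey,C-.018*d-.023*ey]).ravel())
```

```text
[218 229  66  37 769]
218 240 253 | 226 236 264 | 234 235 243 | 242 234 242 | 250 233 241 | 258 232 239 | 266 231 238 | 274 230 237 | 282 231 253 | 
0 [288.6 310.1 188.3 295.3]
0.4 [297.4 249.4 218.  254.6]
0.5 [292.8 239.4 219.1 246.9]
0.55 [289.8 234.9 218.9 243.3]
0.6 [286.5 230.8 218.3 240. ]
0.65 [282.8 227.  217.4 236.9]
```

The rim corners, at about (284,230) and (218,238), match 0.6 to 0.65 rad, so the lever is in the third notch. I'm handing in.

```bash
python3 -c "
from plant import ctrl
print(ctrl.close_job())"
```

```text
the job is handed in; nothing more can be done
None
```

I've handed the job in with the 500, 200 and 100 g weights in a row on the plate and the lever still held at about 0.6 rad (third notch) with about 9 N. Nothing was moving in the last pictures, but I didn't measure the pointer angle, and the hand-in gave no verdict.

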